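Pin the grinder gear head into the leaning repair fork

ROBOT

A 7-joint arm with a two-finger parallel gripper is mounted at the origin on the work surface. World frame = base frame: x ahead of the robot, y to its left, z up, the work surface at z = 0. Lengths are in m, angles in degrees, forces in N, time in s.
With the tool pointing down it reaches from about 0.425 to 0.875 m from the base axis. Payload 4.7 kg.
Tool frame: the origin (TCP) lies midway between the tips of the shut fingers; the grasp point (between the pads) lies 19 mm behind it (env.tcp_to_grasp is the distance from the TCP to the grasp point, in m); z points along the fingers, x is the direction in which the jaws open and shut, and the axes are right-handed (so a half turn about z gives the same grasp; the last joint's range is limited). The gripper opens to 87 mm and grips with 3 to 60 N. Pads are 19 mm wide; open, the fingers measure 117 mm over their backs; the gripper's body (75 mm by 190 mm) begins 51 mm behind the grasp point.
Start: joints at [-73.218, 18.392, -4.016, 83.108, 1.295, 78.541, -3.26], TCP at [0.179, 0.625, 0.223] pointing down, gripper open.
Joint ranges: [-163.93, 163.93], [-17.29, 119.83], [-79.2, 71.16], [3.27, 140.29], [-89.18, 269.18], [5.43, 117.66], [-154.24, 154.24]. Speed limits (degrees/s): [147.25, 147.25, 180, 180, 180, 180, 180].

INTERFACE

Orientations are given as [roll, pitch, yaw] about the fixed x, y, z axes, in that order (R = Rz(yaw) Ry(pitch) Rx(roll)).
In Python, from cell import env, viewer gives the robot as it stands.
- The arm moves only by the shell command python3 -m pendant 'ROWS' [OPENING] [FORCE]. ROWS is JSON, a list of rows, each a list of 6 numbers: the shift along the tool's x, y, z each as a share of 0.1 m, from -1 to 1, then the turn, a rotation vector about the tool's x, y, z each as a share of 90 degrees, from -1 to 1. A call has exactly 8 rows; each row is the pose to reach, as a shift and turn from the pose commanded when the call began, along the tool's axes at that moment; what a row does not reach only later rows make up. A row lasts 1/8 s, in which the tool goes at most 62.5 mm and 10.7 degrees, less where a joint would pass 70% of its speed; a pose out of reach is approached as far as the arm can. A call with a number of a shift or a turn outside -1 to 1 is refused whole. A call with a gripper value outside its range is refused whole. OPENING is the finger opening in mm, from 0 to 87, set as the call begins (- or left out, the last holds). The fingers move at their own pace and stop on an object; FORCE is the grip in N (left out, the last holds). Time passes only in rows, so rows that repeat a pose let the fingers close, or fill a call up. It gives the time, the measured TCP pose, the force and the opening at its end, in the units of the state.
- env.get_obs(): the state, without advancing time (a new reading comes with each control period).
- viewer.read_camera(name): name is "side" or "top"; returns a dict with "frame" (400x640x3 uint8, red, green, blue), "fx", "fy", "cx", "cy" (pixels), "view" (4x4, takes a point from world to camera coordinates). Camera axes: x right, y down, z forward; pixel columns grow to the right and rows downward; lengths in m; the calibration is good to about 2 mm. A picture is of the moment at which its call begins. There is no depth.
- env.sign_off(): hands the job in, once; it reports no verdict.
The state is a dict: "time_s": time; "qpos": joint angles; "joint_velocities": joint speeds; "effort": joint torques, N m; "tool_pos": TCP position; "tool_rot": TCP orientation; "force": force on the tool from outside, world axes, zero at the start; "wrist_torque": the same for the moment, N m; "grip_width": finger opening in m.
Only numpy, scipy, OpenCV 4.12 (cv2) and the standard library are available. Lean on these libraries where they do the work, as an engineer would, in place of code of your own. Each camera call takes 0.05 s, during which the arm holds its last target.

TASK

A stripped grinder gear head sits in the leaning fork of the repair stand, its eye lined up with the holes of the two plates. Draw the locking pin with the crossbar and flat tab handle out of the wooden pin block and thread it along the leaning axis through the upper plate and on through the lower plate, turned so that its crossbar drops between the dowels; push it fully home, with the crossbar flat on the upper plate, and let go. Leave the round-knobbed pin, the battery, the screwdriver and the flange nut where they are.

Things in the scene. Friction and masses are not known exactly. Their poses are not given: they have to be found in the camera images.
- fork: Leaning fork of two parallel 70 x 70 x 10 mm steel plates, 40 mm apart, joined by a grey cheek at the -y edge; a 14.5 mm bore in each, on one axis. Origin: centre of the upper bore's mouth, on the upper plate's outer face, 165 mm above the bench. z: bore axis, outwards (up and towards the robot, 0.61 rad from vertical); x: in the plate face, up the slope; y: in the face, level.
- lower_bore (a point): Centre of the lower plate's bore on its inner face, at z = -50 mm in the fork's frame; same axes as the fork. That plate spans z = -50 to -60 mm, and the way beyond it is free for 40 mm.
- dowels (a point): Centre of the four round-topped dowels (8 mm diameter, 10 mm proud) on the upper plate's outer face; same point and axes as the fork. They stand at x = +-11.25, y = +-21 mm and leave between them a lane 14.5 mm wide along y for the crossbar.
- gear_eye (a point): Centre of the aluminium gear head's eye in the gap: 22 mm bore on the same axis, from z = -15 to -45 mm in the fork's frame; same axes as the fork. Its neck sticks out to y = +92 mm and stays below the level of the upper plate's outer face. Fork and gear head are fixed to the bolted-down stand (foot 140 x 120 mm).
- pin_grip (a point): Centre of the locking pin's flat tab handle (dark steel; pin loose, about 110 g). Tab 24 mm (x) by 12 mm (y, the width to grip) by 28 mm (z). z: pin axis, nose to head. Under the tab is the crossbar, 54 (x) by 10 (y) by 10 mm high, its flat underside 24 mm below this point. At the start the pin stands upright in the block, hanging by its crossbar. It works either way round (half turn about z).
- pin_nose (a point): Nose of the locking pin's bright round shaft, on its axis, 99 mm below point pin_grip; same axes. Shaft 12 mm diameter, 75 mm long from the crossbar's underside, the last 12 mm tapering to a 5 mm tip.
- block: Wooden pin block, 60 (x) x 150 (y) x 90 mm high, bolted down; origin at the centre of its underside. Two upright 16 mm through holes at y = +-45 mm hold the locking pin and the round-knobbed pin, in either order.
- knobpin_c (a point): Centre of the knob of the other pin (round knob 26 mm diameter, 26 mm high, no crossbar; loose) standing in the other hole of the block. To be left alone.
- battery_c (a point): Middle of a loose black battery pack, 75 x 115 x 61 mm, this point 30 mm above the bench. To be left alone.
- driver_grip (a point): Grip of a loose screwdriver lying on the bench, near the robot. To be left alone.
- flange: Loose steel flange nut (ring 42 mm across, 12 mm high) lying on the bench; origin at the centre of its underside. To be left alone.

How it is judged (in metres and radians):
On the way, in this order (a step that is already met when the one before it is completed fails the run):
1. the locking pin is drawn out of the block: its nose is above the block's top (z of pin_nose in the frame of block above 0.092 m), for 0.1 s.
2. the pin is through the upper plate and lined up with the bores (nose in the gap, not yet in the lower plate) (z of pin_nose in the frame of fork between -0.05 and -0.012 m and x of pin_nose in the frame of fork between -0.008 and 0.008 m and y of pin_nose in the frame of fork between -0.008 and 0.008 m and x of pin_grip in the frame of fork between -0.012 and 0.012 m and y of pin_grip in the frame of fork between -0.012 and 0.012 m), for 0.05 s.
At the end, for the whole second after the job is handed in: The locking pin is through both bores, fully home, released and at rest: tab centre 20 to 26.5 mm out from the plate face (24 when seated), tab centre and nose within 4 mm of the bore axis in x and in y, crossbar between the dowels, within 0.17 rad of the lane (z of pin_grip in the frame of fork between 0.02 and 0.0265 m and x of pin_nose in the frame of fork between -0.004 and 0.004 m and y of pin_nose in the frame of fork between -0.004 and 0.004 m and x of pin_grip in the frame of fork between -0.004 and 0.004 m and y of pin_grip in the frame of fork between -0.004 and 0.004 m and angle between the x axis of pin_grip and the y axis of fork, either way round below 0.17 rad and linear speed of pin below 0.01 m/s); the robot touches nothing.
It fails at once if the round-knobbed pin is disturbed (moved over 15 mm) (distance of knobpin_c from where it was at the start of the episode above 0.015 m).
It fails at once if the battery is disturbed (moved over 20 mm) (distance of battery_c from where it was at the start of the episode above 0.02 m).
It fails at once if the screwdriver is disturbed (moved over 30 mm) (distance of driver_grip from where it was at the start of the episode above 0.03 m).
It fails at once if the flange nut is disturbed (moved over 20 mm) (distance of flange from where it was at the start of the episode above 0.02 m).
It also fails if it takes over 45 s, if anything falls off the work surface, if the arm or the gripper's body presses on something with over 40 N, if the wrist force passes 120 N, or if a joint passes its speed limit or range.

## Working session

There is one attempt and no reset: what is moved stays moved. The work goes in short steps, Python scripts to look and compute and a shell command to move; the robot and the scene stay as the last step left them, time stands still between calls to the robot, and variables do not carry over. Pictures are saved under pics/ and viewed, and the job is handed in when it is done.

```bash
ls; mkdir -p pics
python3 - <<'E'
from cell import env, viewer
import cv2
o=env.get_obs();print({k:(v.round(4).tolist() if hasattr(v,'round') and hasattr(v,'tolist') else v) for k,v in o.items()})
for n in("side","top"):
    c=viewer.read_camera(n);cv2.imwrite(f"pics/{n}0.png",c["frame"][:,:,::-1]);print(n,c["fx"],c["fy"],c["cx"],c["cy"]);print(c["view"])
print(env.tcp_to_grasp)
E
```

```text
pics
{'time_s': 0.0, 'qpos': [-73.2178, 18.4384, -4.0166, 83.1738, 1.2943, 78.5417, -3.2598], 'joint_velocities': [-0.0897, 0.0468, 0.0132, -0.0288, 0.0839, 0.0426, -0.0239], 'effort': [0.0008, -49.1303, -0.4037, -31.2533, -0.0641, 0.0437, 0.0002], 'tool_pos': [0.1788, 0.6244, 0.2215], 'tool_rot': [179.9952, 0.1087, 74.0286], 'force': [-0.7385, -0.4489, 0.1527], 'wrist_torque': [-0.0112, 0.0167, 0.0165], 'grip_width': 0.08713517634869519}
side 471.2200007707306 471.2200007707306 316.5494452030002 204.84009019303792
[[-0.94222356 -0.3343792  -0.02013227  0.54277922]
 [-0.22349441  0.67226216 -0.7057718   0.23026198]
 [ 0.24952957 -0.66049537 -0.70815313  0.76551883]
 [ 0.          0.          0.          1.        ]]
top 511.91372504534246 511.91372504534246 323.8143945736428 198.8947970023637
[[ 0.00884323 -0.99958991 -0.02723605  0.03279032]
 [-0.99914884 -0.0077353  -0.04051876  0.56267349]
 [ 0.04029147  0.02757119 -0.9988075   1.04973939]
 [ 0.          0.          0.          1.        ]]
0.0187
```

View pics/side0.png

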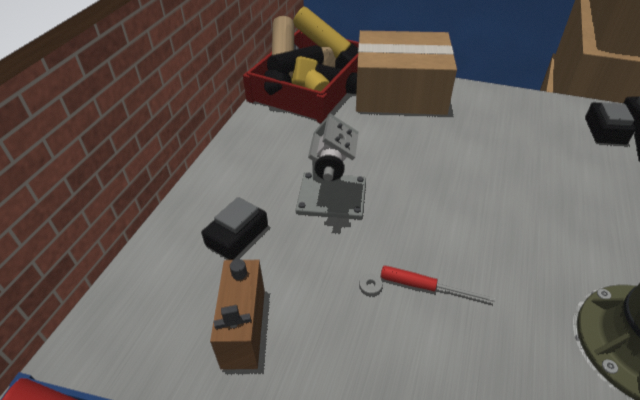

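View pics/top0.png

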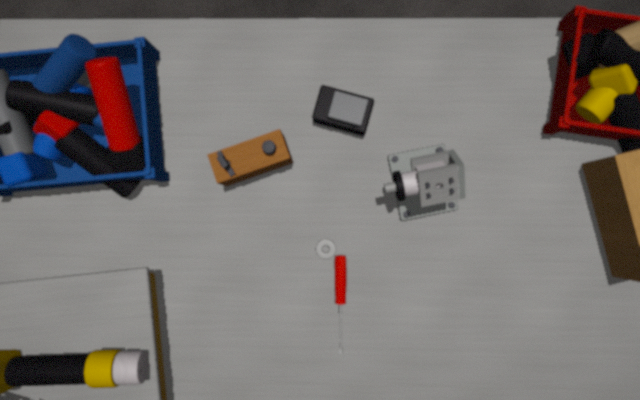

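The side view shows the block at about (240,310), with the locking pin at (232,317) and the knob pin at (238,268), and the fork with four dowels at (340,135). In the top view the locking pin is at (225,163) and the fork at (440,185). I'll zoom in.

Run:
```python
import cv2
s=cv2.imread("pics/side0.png");t=cv2.imread("pics/top0.png")
def z(im,x,y,w,h,f,n): cv2.imwrite(n,cv2.resize(im[y:y+h,x:x+w],None,fx=f,fy=f,interpolation=cv2.INTER_CUBIC))
z(s,200,250,80,70*1+55,4.8,"pics/zs_block.png");z(s,290,105,85,120,5,"pics/zs_fork.png")
z(t,200,120,100,70,8,"pics/zt_block.png");z(t,370,135,100,90,6,"pics/zt_fork.png")
```

```text
(no output)
```

View pics/zs_block.png

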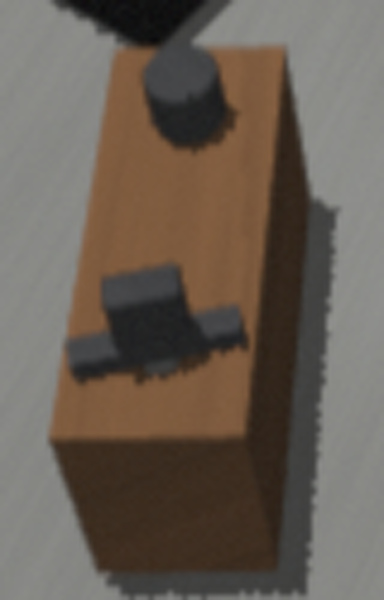

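View pics/zs_fork.png

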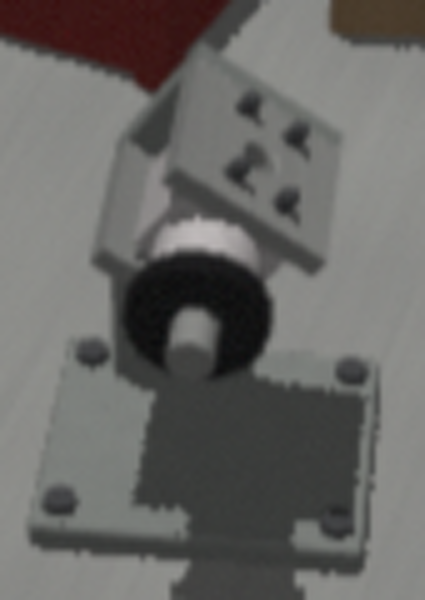

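View pics/zt_block.png

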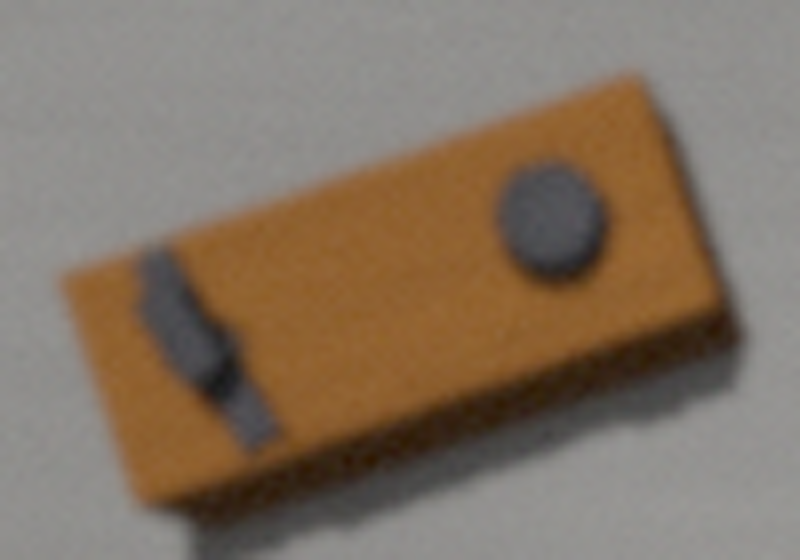

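View pics/zt_fork.png

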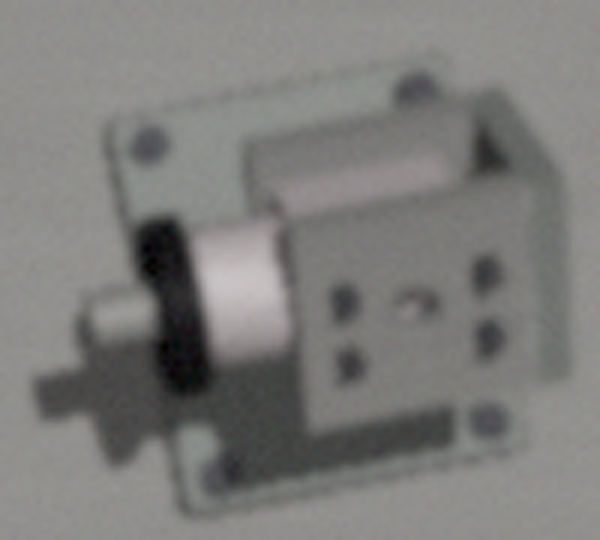

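Run:
```python
import cv2
s=cv2.imread("pics/side0.png");t=cv2.imread("pics/top0.png")
def z(im,x,y,w,h,f,n):
    o=cv2.resize(im[y:y+h,x:x+w],None,fx=f,fy=f,interpolation=cv2.INTER_CUBIC)
    o=cv2.convertScaleAbs(o,alpha=1.5,beta=-40)
    for i in range(0,w,5): cv2.putText(o,str(x+i),(int(i*f),8),0,.3,(0,255,255),1);cv2.line(o,(int((i+.5)*f),10),(int((i+.5)*f),14),(0,255,255),1)
    for i in range(0,h,5): cv2.putText(o,str(y+i),(0,int((i+.5)*f)),0,.3,(0,255,255),1)
    cv2.imwrite(n,o)
z(s,318,110,45,50,12,"pics/zs_fork2.png")
z(t,412,145,55,65,9,"pics/zt_fork2.png")
```

```text
(no output)
```

View pics/zs_fork2.png

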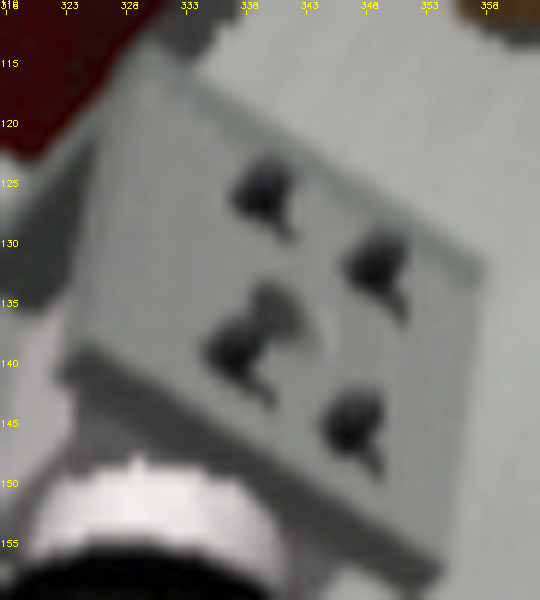

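View pics/zt_fork2.png

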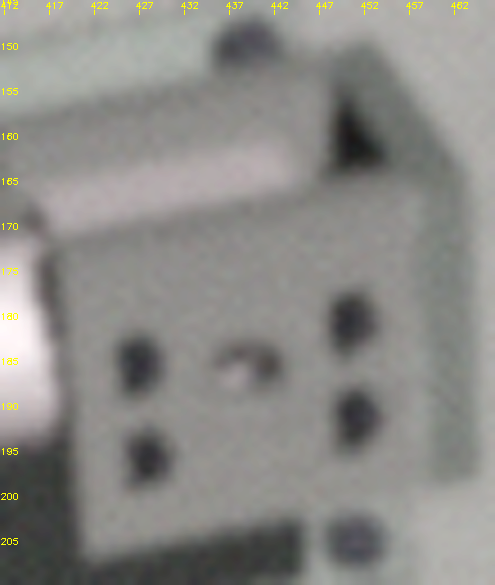

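```bash
cat > h.py <<'E'
import numpy as np, cv2
from cell import viewer
def cams():
    return {n:viewer.read_camera(n) for n in("side","top")}
def ray(c,p):
    V=c["view"];R=V[:3,:3];o=-R.T@V[:3,3]
    d=R.T@np.array([(p[0]-c["cx"])/c["fx"],(p[1]-c["cy"])/c["fy"],1]);return o,d/np.linalg.norm(d)
def onz(c,p,z):
    o,d=ray(c,p);return o+d*(z-o[2])/d[2]
def tri(cs,ps,pt):
    A=np.zeros((3,3));b=np.zeros(3);rs=[ray(cs,ps),ray(cs and pt[0],pt[1])]
    for o,d in rs:
        P=np.eye(3)-np.outer(d,d);A+=P;b+=P@o
    x=np.linalg.solve(A,b);return x,[np.linalg.norm((np.eye(3)-np.outer(d,d))@(x-o)) for o,d in rs][0]*2
def proj(c,X):
    q=c["view"][:3,:3]@X+c["view"][:3,3];return np.array([q[0]/q[2]*c["fx"]+c["cx"],q[1]/q[2]*c["fy"]+c["cy"]])
E
python3 - <<'E'
from h import *
C=cams();S,T=C["side"],C["top"]
for n,c in C.items(): print(n,ray(c,(0,0))[0].round(3))
zs=lambda u,v:(318+(u+.5)/12-.5,110+(v+.5)/12-.5)
zt=lambda u,v:(412+(u+.5)/9-.5,145+(v+.5)/9-.5)
bs=lambda u,v:(200+(u+.5)/4.8-.5,250+(v+.5)/4.8-.5)
bt=lambda u,v:(200+(u+.5)/8-.5,120+(v+.5)/8-.5)
def cent(c,p,th,r=4):
    g=cv2.cvtColor(c["frame"],cv2.COLOR_RGB2GRAY).astype(float);x0,y0=int(round(p[0])),int(round(p[1]))
    w=g[y0-r:y0+r+1,x0-r:x0+r+1];m=np.clip(th-w,0,None);yy,xx=np.mgrid[y0-r:y0+r+1,x0-r:x0+r+1]
    return (m*xx).sum()/m.sum(),(m*yy).sum()/m.sum()
D={}
for k,s,t in [("dw-y+x",(262,190),(352,320)),("dw-y-x",(377,265),(357,418)),("dw+y+x",(233,350),(140,362)),("dw+y-x",(353,423),(148,457))]:
    a,b=cent(S,zs(*s),70,3),cent(T,zt(*t),80,4);x,e=tri(S,a,(T,b));D[k]=x;print(k,np.round(a,1),np.round(b,1),x.round(4),round(e,4))
d=np.mean(list(D.values()),0);print("dowel mean",d.round(4))
yv=(D["dw+y+x"]+D["dw+y-x"]-D["dw-y+x"]-D["dw-y-x"])/2;xv=(D["dw+y+x"]-D["dw+y-x"]+D["dw-y+x"]-D["dw-y-x"])/2
print("lens",np.linalg.norm(yv),np.linalg.norm(xv),yv,xv, "n",np.cross(xv,yv)/np.linalg.norm(np.cross(xv,yv)))
for k,s,t in [("bore",(283,318),(248,363)),("c+x+y",(85,345),(60,245)),("c-x+y",(440,570),(85,560))]:
    x,e=tri(S,zs(*s),(T,zt(*t)));print(k,x.round(4),round(e,4),onz(T,zt(*t),.165).round(4))
for k,s,t in [("knobtop",(180,72),(553,215)),("tabtop",(143,284),(185,330)),
  ("blk far-l",(115,47),(640,75)),("blk far-r",(285,47),(718,300)),("blk near-l",(52,438),(65,280)),("blk near-r",(245,438),(145,500)),
  ("bar l top",(90,350),(155,255)),("bar r top",(222,315),(258,435))]:
    x,e=tri(S,bs(*s),(T,bt(*t)));print(k,x.round(4),round(e,4),onz(T,bt(*t),.09).round(4),)
E
```

```text
side [0.372 0.532 0.716]
top [0.52  0.008 1.072]
dw-y+x [339.5 125.9] [450.3 180.3] [ 0.5907 -0.187   0.1772] 0.0016
dw-y-x [348.9 132.1] [450.9 191. ] [ 0.5726 -0.1908  0.164 ] 0.0016
dw+y+x [337.5 138.8] [426.8 185.2] [ 0.5817 -0.1461  0.1778] 0.0015
dw+y-x [346.9 145.4] [427.9 195.5] [ 0.5644 -0.1506  0.1632] 0.0016
dowel mean [ 0.5773 -0.1686  0.1705]
lens 0.04146831792194687 0.022869487992502577 [-8.59147015e-03  4.05684382e-02 -9.92712699e-05] [0.01767441 0.00418881 0.01389541] n [-0.59494183 -0.12405185  0.79413812]
bore [ 0.5825 -0.1697  0.1673] 0.0003 [ 0.5825 -0.1702  0.165 ]
c+x+y [ 0.6031 -0.1304  0.1854] 0.001 [ 0.6055 -0.1334  0.165 ]
c-x+y [ 0.5456 -0.1408  0.1473] 0.0032 [ 0.5436 -0.1384  0.165 ]
knobtop [0.6576 0.14   0.1155] 0.0028 [0.66   0.1429 0.09  ]
tabtop [0.6278 0.2238 0.1266] 0.001 [0.6315 0.2319 0.09  ]
blk far-l [0.695  0.1225 0.0928] 0.0029 [0.6941 0.1222 0.09  ]
blk far-r [0.6399 0.1027 0.0914] 0.001 [0.6396 0.1027 0.09  ]
blk near-l [0.6447 0.2621 0.0895] 0.0024 [0.6435 0.2614 0.09  ]
blk near-r [0.5907 0.2419 0.0866] 0.0006 [0.5902 0.241  0.09  ]
bar l top [0.6469 0.2366 0.099 ] 0.0036 [0.6497 0.2395 0.09  ]
bar r top [0.6077 0.2124 0.1021] 0.0056 [0.6062 0.2137 0.09  ]
```

```bash
cat > g.py <<'E'
import numpy as np
from scipy.spatial.transform import Rotation as Ro
from cell import env
PIN=np.array([.6277,.2242,.114]); F=np.array([.5816,-.169,.165]); YAW=11.5; TILT=np.degrees(.61)
def forkR(): # columns x,y,z
    return Ro.from_euler('z',YAW,degrees=True).as_matrix()@Ro.from_euler('y',-TILT,degrees=True).as_matrix()
def pose():
    o=env.get_obs();return np.array(o["tool_pos"]),Ro.from_euler('xyz',o["tool_rot"],degrees=True).as_matrix(),o
def down(yaw): 
    return Ro.from_euler('xyz',[180,0,yaw],degrees=True).as_matrix()
def insR(): # tool x along fork x, tool z along -fork z
    f=forkR();return np.column_stack([f[:,0],-f[:,1],-f[:,2]])
def delta(tp,R):
    p,Rc,o=pose();s=Rc.T@(np.asarray(tp)-p)/.1
    r=Ro.from_matrix(Rc.T@R).as_rotvec(degrees=True)/90
    print("t",round(o["time_s"],2),"pos",p.round(4),"rot",np.round(o["tool_rot"],2),"F",np.round(o["force"],1),"w",round(o["grip_width"]*1e3,1));print("shift",s.round(3),"turn",r.round(3))
E
python3 -m pendant '[[-0.03,0.06,0,0,0,0],[-0.1,0.2,0,0,0,0],[-0.17,0.36,0,0,0,0],[-0.24,0.5,0,0,0,0],[-0.31,0.65,0,0,0,0],[-0.38,0.8,0,0,0,0],[-0.45,0.94,0,0,0,0],[-0.48,1,0,0,0,0]]' 45 
python3 -m pendant '[[-0.06,0.125,0,0,0,0.06],[-0.12,0.25,0,0,0,0.12],[-0.18,0.375,0,0,0,0.18],[-0.24,0.5,0,0,0,0.24],[-0.3,0.625,0,0,0,0.3],[-0.36,0.75,0,0,0,0.36],[-0.42,0.875,0,0,0,0.42],[-0.48,1,0,0,0,0.48]]'
python3 -c "
from g import *
delta(PIN+[0,0,.08],down(120.5)); print(env.get_obs()['qpos'])"
```

```text
time_s: 1.2
tool_pos: [0.2632, 0.5503, 0.2227]
tool_rot: [180.0, -0.0, 73.9]
force: [-0.1, 0.4, -0.1]
grip_width: 0.0451
time_s: 2.2
tool_pos: [0.3447, 0.4776, 0.2226]
tool_rot: [-180.0, -0.0, 30.7]
force: [0.5, -0.2, -0.4]
grip_width: 0.0449
t 2.2 pos [0.3447 0.4776 0.2226] rot [-179.98   -0.     30.7 ] F [ 0.5 -0.2 -0.4] w 44.9
shift [1.139 3.624 0.284] turn [-0.    -0.    -0.998]
[-62.66150578  10.8521365    6.78120169  92.51138867  -1.33130419
  76.7033625  -24.99260994]
```

```bash
python3 -m pendant '[[0.04,0.125,0,0,0,0.08],[0.08,0.25,0,0,0,0.16],[0.12,0.375,0,0,0,0.24],[0.16,0.5,0,0,0,0.32],[0.2,0.625,0,0,0,0.4],[0.24,0.75,0,0,0,0.48],[0.28,0.875,0,0,0,0.56],[0.32,1,0,0,0,0.6]]' 45 
python3 -c "
from g import *
delta(PIN+[0,0,.08],down(-59.5)); print(env.get_obs()['qpos'])"
```

```text
time_s: 3.2
tool_pos: [0.4234, 0.4082, 0.2225]
tool_rot: [-180.0, 0.0, -23.3]
force: [-0.4, -0.7, -0.2]
grip_width: 0.0452
t 3.2 pos [0.4234 0.4082 0.2225] rot [-1.7998e+02  2.0000e-02 -2.3260e+01] F [-0.4 -0.7 -0.2] w 45.2
shift [2.603 0.884 0.285] turn [-0.     0.     0.403]
[-59.9410623   10.81732762  15.38653556  92.90611404  -2.95474393
  76.66360589 -67.39455129]
```

```bash
python3 -m pendant '[[0.12,0.04,0,0,0,0.05],[0.25,0.08,0,0,0,0.1],[0.37,0.12,0,0,0,0.15],[0.5,0.17,0,0,0,0.2],[0.62,0.21,0,0,0,0.25],[0.75,0.25,0,0,0,0.3],[0.87,0.3,0,0,0,0.35],[1,0.34,0,0,0,0.4]]'
python3 -c "
from g import *
delta(PIN+[0,0,.08],down(-59.5)); print(env.get_obs()['qpos'])"
```

```text
time_s: 4.2
tool_pos: [0.502, 0.3377, 0.2226]
tool_rot: [-180.0, 0.0, -59.3]
force: [0.6, -0.9, -0.1]
grip_width: 0.0451
t 4.2 pos [0.502  0.3377 0.2226] rot [-1.7999e+02  3.0000e-02 -5.9260e+01] F [ 0.6 -0.9 -0.1] w 45.1
shift [ 1.618 -0.5    0.285] turn [-0.     0.     0.003]
[-55.62781504  13.21800029  22.71837826  90.73094435  -5.22921607
  77.08749832 -91.54206811]
```

```bash
python3 -m pendant '[[0.12,-0.04,0,0,0,0],[0.25,-0.08,0,0,0,0],[0.37,-0.12,0,0,0,0],[0.5,-0.16,0,0,0,0],[0.62,-0.2,0,0,0,0],[0.75,-0.24,0,0,0,0],[0.87,-0.28,0,0,0,0],[1,-0.31,0,0,0,0]]'
python3 -m pendant '[[0.1,-0.03,0.04,0,0,0],[0.2,-0.07,0.08,0,0,0],[0.3,-0.1,0.12,0,0,0],[0.4,-0.13,0.16,0,0,0],[0.5,-0.16,0.2,0,0,0],[0.6,-0.19,0.24,0,0,0],[0.62,-0.19,0.28,0,0,0],[0.62,-0.19,0.28,0,0,0]]'
python3 - <<'E'
from g import *
delta(PIN+[0,0,-.0157],down(-59.5)); print(env.get_obs()['qpos'])
from h import *
C=cams()
cv2.imwrite("pics/s1.png",cv2.resize(C["side"]["frame"][170:370,150:330,::-1],None,fx=3,fy=3,interpolation=2))
cv2.imwrite("pics/t1.png",cv2.resize(C["top"]["frame"][70:230,150:330,::-1],None,fx=4,fy=3.7,interpolation=2))
E
```

```text
time_s: 5.2
tool_pos: [0.5805, 0.267, 0.2225]
tool_rot: [-180.0, 0.0, -59.2]
force: [-0.6, 0.4, -0.5]
grip_width: 0.0451
time_s: 6.2
tool_pos: [0.6277, 0.2239, 0.194]
tool_rot: [180.0, 0.0, -59.2]
force: [-1.0, 0.3, 1.3]
grip_width: 0.0448
t 6.2 pos [0.6277 0.2239 0.194 ] rot [ 1.7995e+02  2.0000e-02 -5.9180e+01] F [-1.   0.3  1.3] w 44.8
shift [-0.002 -0.002  0.957] turn [0.001 0.    0.004]
[-42.23055181  22.40259643  26.92295421  83.68190623 -10.23306679
  76.40068279 -73.82094615]
```

View pics/s1.png

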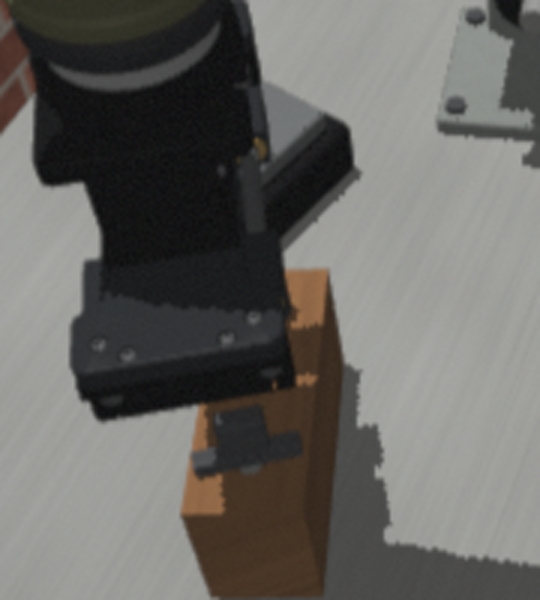

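View pics/t1.png

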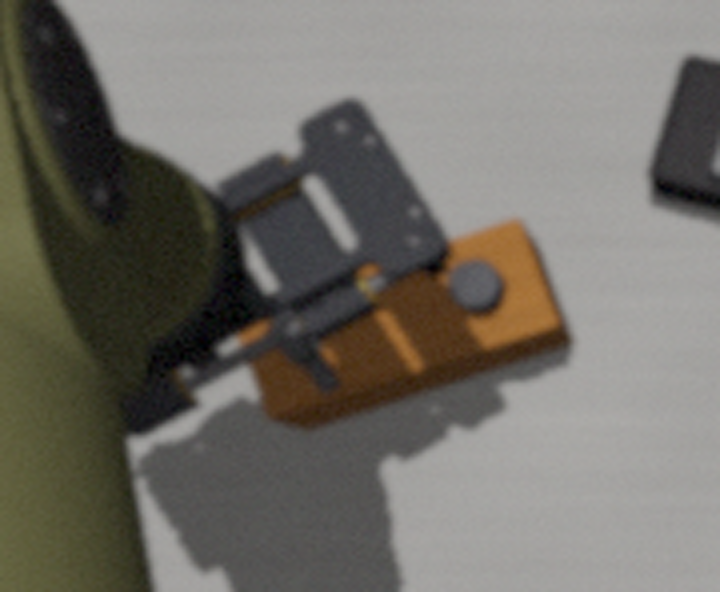

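The open gripper is above the tab (side crop around (245,430)), clear of the knob pin. Descending.

```bash
python3 -m pendant '[[0,0,0.1,0,0,0],[0,0,0.22,0,0,0],[0,0,0.34,0,0,0],[0,0,0.46,0,0,0],[0,0,0.54,0,0,0],[0,0,0.6,0,0,0],[0,0,0.62,0,0,0],[0,0,0.62,0,0,0]]'
python3 - <<'E'
from g import *
delta(PIN+[0,0,-.0157],down(-59.5))
from h import *
C=cams()
cv2.imwrite("pics/s2.png",cv2.resize(C["side"]["frame"][230:370,170:310,::-1],None,fx=4,fy=4,interpolation=2))
cv2.imwrite("pics/t2.png",cv2.resize(C["top"]["frame"][100:220,180:310,::-1],None,fx=5,fy=5,interpolation=2))
E
```

```text
time_s: 7.3
tool_pos: [0.6282, 0.224, 0.1328]
tool_rot: [-180.0, -0.0, -59.2]
force: [-0.9, 0.1, -0.7]
grip_width: 0.0449
t 7.3 pos [0.6282 0.224  0.1328] rot [-179.97   -0.    -59.17] F [-0.9  0.1 -0.7] w 44.9
shift [-0.004  0.003  0.345] turn [-0.    -0.     0.004]
```

View pics/s2.png

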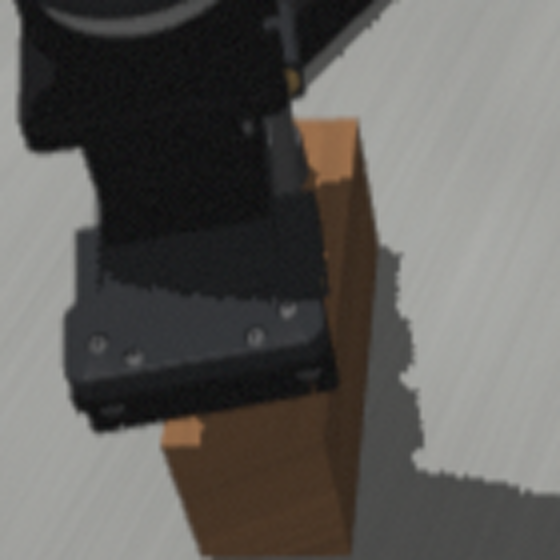

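View pics/t2.png

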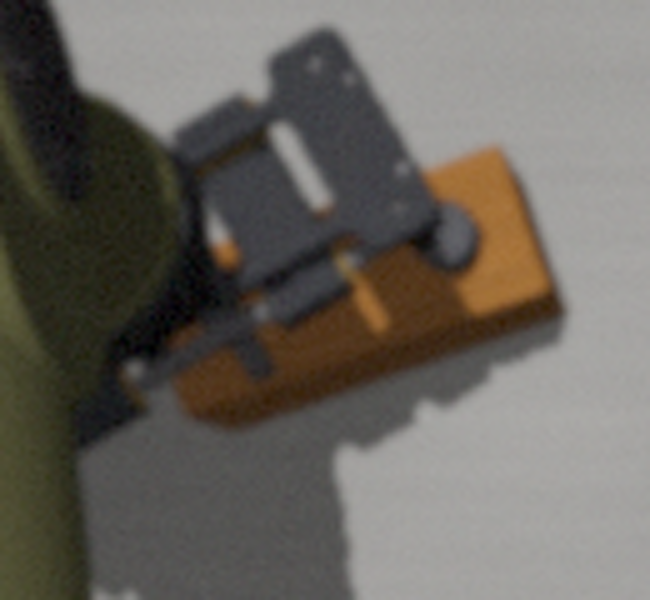

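The views show the gripper still centred over the tab, and the knob at (455,235) is only visually overlapped. The body's underside stays about 50 mm above it. Descending the rest, then gripping.

```bash
python3 -m pendant '[[0,0,0.06,0,0,0],[0,0,0.12,0,0,0],[0,0,0.18,0,0,0],[0,0,0.24,0,0,0],[0,0,0.3,0,0,0],[0,0,0.34,0,0,0],[0,0,0.34,0,0,0],[0,0,0.34,0,0,0]]'
python3 -m pendant '[[0,0,0,0,0,0],[0,0,0,0,0,0],[0,0,0,0,0,0],[0,0,0,0,0,0],[0,0,0,0,0,0],[0,0,0,0,0,0],[0,0,0,0,0,0],[0,0,0,0,0,0]]' 0 40
python3 -c "
from g import *
delta(PIN+[0,0,.13],down(-59.5)); print(env.get_obs()['wrist_torque'])"
```

```text
time_s: 8.4
tool_pos: [0.6282, 0.2241, 0.0989]
tool_rot: [-180.0, -0.0, -59.2]
force: [0.2, 0.0, -0.3]
grip_width: 0.0451
time_s: 9.4
tool_pos: [0.6276, 0.2249, 0.0986]
tool_rot: [-180.0, 0.1, -59.1]
force: [-2.5, 3.1, 0.6]
grip_width: 0.0116
t 9.4 pos [0.6276 0.2249 0.0986] rot [-1.800e+02  7.000e-02 -5.914e+01] F [-2.5  3.1  0.6] w 11.6
shift [ 0.005  0.003 -1.454] turn [-0.     0.001  0.004]
[ 0.75548894  0.73380109 -0.01044158]
```

```bash
python3 -m pendant '[[0,0,-0.06,0,0,0],[0,0,-0.18,0,0,0],[0,0,-0.32,0,0,0],[0,0,-0.46,0,0,0],[0,0,-0.6,0,0,0],[0,0,-0.74,0,0,0],[0,0,-0.88,0,0,0],[0,0,-1,0,0,0]]'
python3 - <<'E'
from g import *
f=forkR();pre=F+f[:,2]*(.0836+.04);print("pre",pre)
delta(pre,insR()); print(env.get_obs()['qpos'])
from h import *
C=cams()
cv2.imwrite("pics/s3.png",cv2.resize(C["side"]["frame"][150:370,150:350,::-1],None,fx=3,fy=2.7,interpolation=2))
E
```

```text
time_s: 10.4
tool_pos: [0.6288, 0.2229, 0.2001]
tool_rot: [-179.9, -0.1, -59.2]
force: [-0.1, -0.5, -2.3]
grip_width: 0.0119
pre [ 0.51221504 -0.18311653  0.2663085 ]
t 10.4 pos [0.6288 0.2229 0.2001] rot [-1.7994e+02 -8.0000e-02 -5.9240e+01] F [-0.1 -0.5 -2.3] w 11.9
shift [ 2.894  3.077 -0.662] turn [ 0.239  0.336 -0.76 ]
[-42.23871676  22.2013134   27.05084329  83.25536482 -10.10161102
  76.8908107  -73.87558072]
```

View pics/s3.png

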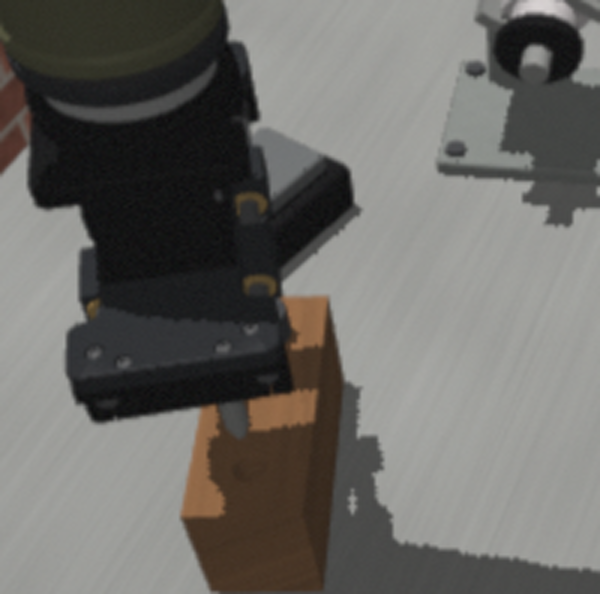

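The side picture shows the pin held, with its nose at (235,430) out of the empty hole at (248,468). Carrying it over now.

```bash
python3 -m pendant '[[0.03,0.05,-0.15,0,0,0],[0.1,0.15,-0.35,0,0,0],[0.22,0.27,-0.55,0,0,0],[0.37,0.42,-0.7,0,0,0],[0.52,0.57,-0.75,0,0,0],[0.67,0.72,-0.75,0,0,0],[0.83,0.87,-0.75,0,0,0],[0.97,1,-0.75,0,0,0]]'
python3 -m pendant '[[0.12,0.13,0,0.03,0.04,-0.09],[0.24,0.26,0,0.06,0.08,-0.18],[0.36,0.39,0,0.09,0.12,-0.27],[0.48,0.51,0,0.11,0.16,-0.36],[0.6,0.64,0,0.13,0.2,-0.42],[0.72,0.76,0,0.15,0.22,-0.48],[0.84,0.88,0,0.17,0.24,-0.54],[0.96,1,0,0.19,0.26,-0.6]]'
python3 - <<'E'
from g import *
f=forkR();pre=F+f[:,2]*(.0836+.04)
delta(pre,insR()); print(env.get_obs()['qpos'])
E
```

```text
time_s: 11.5
tool_pos: [0.5912, 0.0877, 0.2729]
tool_rot: [179.9, 0.0, -59.2]
force: [0.5, 0.9, -1.9]
grip_width: 0.0121
time_s: 12.5
tool_pos: [0.5545, -0.0419, 0.2725]
tool_rot: [-175.4, -27.5, -4.8]
force: [-1.5, 0.7, -1.1]
grip_width: 0.0117
t 12.5 pos [ 0.5545 -0.0419  0.2725] rot [-175.45  -27.48   -4.82] F [-1.5  0.7 -1.1] w 11.7
shift [-0.297  1.431 -0.199] turn [ 0.044  0.076 -0.158]
[-23.72786696 -17.23469199  23.21399289 116.82516655   5.49579127
  51.36819736  -5.86986151]
```

Run:
```python
from g import *
f=forkR();pre=F+f[:,2]*(.0836+.024)+f[:,1]*.05
print(pre, f.T@(pose()[0]-pre))
delta(pre,insR())
```

```text
[ 0.51122852 -0.13229291  0.25319413] [ 0.06055457  0.07996317 -0.01876386]
t 12.5 pos [ 0.5545 -0.0419  0.2725] rot [-175.45  -27.48   -4.82] F [-1.5  0.7 -1.1] w 11.7
shift [-0.404  0.935 -0.067] turn [ 0.044  0.076 -0.158]
```

```bash
python3 -m pendant '[[-0.02,0.06,-0.03,0,0,-0.02],[-0.05,0.12,-0.05,0.01,0.01,-0.04],[-0.08,0.2,-0.07,0.01,0.02,-0.06],[-0.12,0.28,-0.07,0.02,0.03,-0.08],[-0.15,0.36,-0.07,0.02,0.03,-0.1],[-0.18,0.42,-0.07,0.02,0.04,-0.12],[-0.2,0.47,-0.07,0.02,0.04,-0.14],[-0.2,0.47,-0.07,0.02,0.04,-0.16]]'
python3 - <<'E'
from g import *
f=forkR();pre=F+f[:,2]*(.0836+.024)+f[:,1]*.05
delta(pre,insR()); print(env.get_obs()['qpos'])
E
```

```text
time_s: 13.5
tool_pos: [0.5316, -0.0909, 0.2662]
tool_rot: [178.2, -31.4, 11.1]
force: [1.2, 0.5, -0.5]
grip_width: 0.0118
t 13.5 pos [ 0.5316 -0.0909  0.2662] rot [178.21 -31.35  11.1 ] F [ 1.2  0.5 -0.5] w 11.8
shift [-0.306  0.368 -0.023] turn [ 0.022  0.04  -0.003]
[ 24.89856209 -17.24182938  -8.34362027 120.12194302 -19.50986621
  49.30422921  36.03949087]
```

```bash
python3 -m pendant '[[-0.04,0.05,-0.01,0,0,0],[-0.08,0.1,-0.02,0,0.01,0],[-0.12,0.15,-0.02,0.01,0.01,0],[-0.16,0.2,-0.02,0.01,0.02,0],[-0.2,0.25,-0.02,0.02,0.03,0],[-0.24,0.3,-0.02,0.02,0.04,0],[-0.28,0.35,-0.02,0.02,0.04,0],[-0.31,0.37,-0.02,0.02,0.04,0]]'
python3 - <<'E'
from g import *
f=forkR();pre=F+f[:,2]*(.0836+.022)
delta(pre,insR()); print(env.get_obs()['qpos'])
from h import *
C=cams()
cv2.imwrite("pics/s4.png",cv2.resize(C["side"]["frame"][60:220,260:420,::-1],None,fx=4,fy=3.7,interpolation=2))
cv2.imwrite("pics/t4.png",cv2.resize(C["top"]["frame"][110:230,350:480,::-1],None,fx=5,fy=5,interpolation=2))
E
```

```text
time_s: 14.5
tool_pos: [0.5147, -0.1327, 0.2525]
tool_rot: [-179.9, -34.9, 11.2]
force: [-0.2, 0.5, -2.1]
grip_width: 0.0117
t 14.5 pos [ 0.5147 -0.1327  0.2525] rot [-179.87  -34.95   11.24] F [-0.2  0.5 -2.1] w 11.7
shift [-0.022  0.489 -0.004] turn [ 0.     0.    -0.002]
[ 35.94301819 -17.23041757  -8.78496037 123.10894683 -31.51386594
  49.46759832  53.77600028]
```

View pics/s4.png

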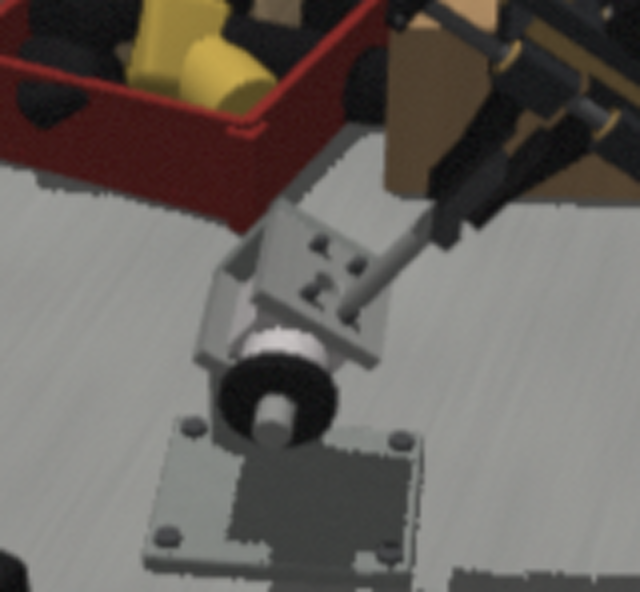

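View pics/t4.png

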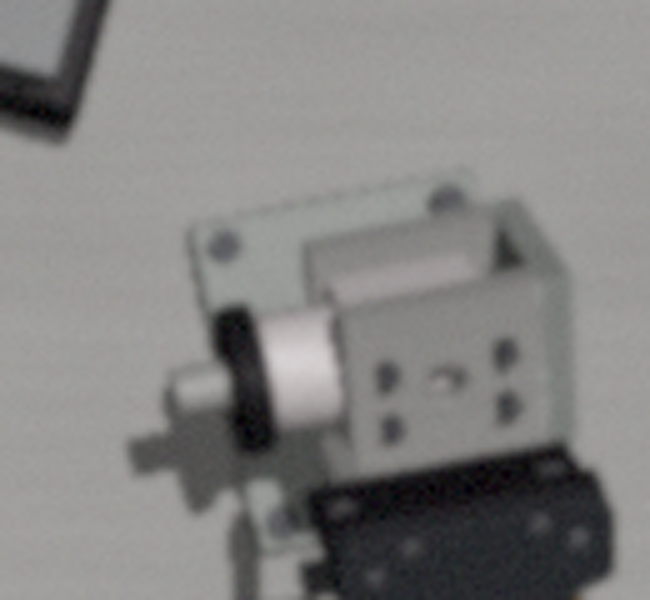

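The side view shows the pin angled along the bore axis, nose at about (346,143), beside the +y dowels. In the top view the gripper hides it. I'll compare it with the predicted nose and axis.

```bash
cat > chk.py <<'E'
from g import *; from h import *; import sys
C=cams();S=C["side"];p,R,o=pose()
im=S["frame"][:,:,::-1].copy();x0,y0,w,h,f=315,95,70,60,10
z=cv2.resize(im[y0:y0+h,x0:x0+w],None,fx=f,fy=f,interpolation=2)
Z=lambda X:tuple(int(round(v)) for v in ((proj(S,X)-[x0,y0]+.5)*f-.5))
for d in (.0836,.06,.04,.02): 
    cv2.circle(z,Z(p+R[:,2]*d),3,(0,255,0),-1); print(d,proj(S,p+R[:,2]*d).round(1))
fr=forkR()
for a in (-.035,.035):
  for b in (-.035,.035): cv2.circle(z,Z(F+fr[:,0]*a+fr[:,1]*b),3,(255,0,255),-1)
for a in (-.01125,.01125):
  for b in (-.021,.021): cv2.circle(z,Z(F+fr[:,0]*a+fr[:,1]*b+fr[:,2]*.01),2,(255,255,0),-1)
cv2.circle(z,Z(F),3,(0,0,255),-1);cv2.circle(z,Z(F+fr[:,2]*.03),2,(0,0,255),-1)
cv2.imwrite(sys.argv[1],z)
E
python3 chk.py pics/c1.png
```

```text
0.0836 [344.4 145.4]
0.06 [352.2 137.4]
0.04 [359.  130.3]
0.02 [366.1 123. ]
```

View pics/c1.png

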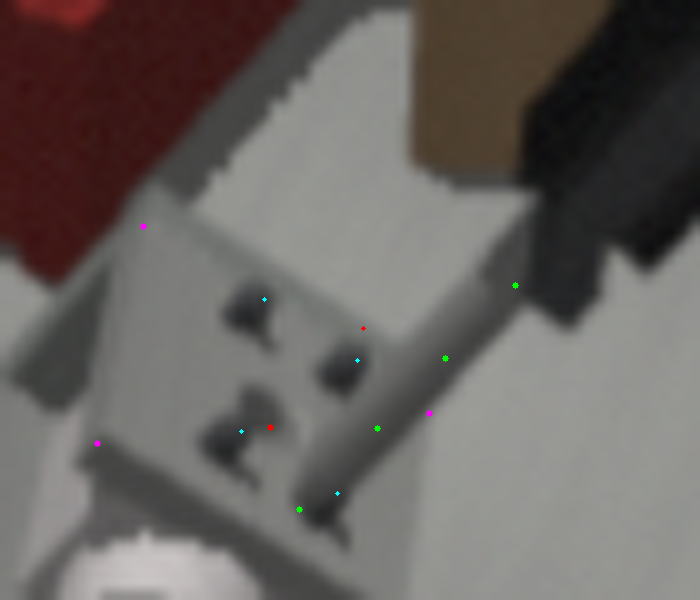

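Run:
```python
from g import *; from h import *
C=cams();S=C["side"];p,R,o=pose()
g=cv2.cvtColor(S["frame"],cv2.COLOR_RGB2GRAY)
for d in (.035,.045,.055,.065):
    c=proj(S,p+R[:,2]*d);a=proj(S,p+R[:,2]*(d+.005))-c;a/=np.linalg.norm(a);n=np.array([a[1],-a[0]])
    t=np.arange(-8,8.1,.5);pts=(c+t[:,None]*n).astype(np.float32)
    v=cv2.remap(g,pts[None,:,0],pts[None,:,1],cv2.INTER_LINEAR)[0]
    print(d,c.round(1),n.round(2));print(list(zip(t.tolist(),v.tolist())))
```

```text
0.035 [360.7 128.5] [0.72 0.69]
[(-8.0, 149), (-7.5, 150), (-7.0, 151), (-6.5, 151), (-6.0, 150), (-5.5, 149), (-5.0, 145), (-4.5, 134), (-4.0, 123), (-3.5, 113), (-3.0, 105), (-2.5, 99), (-2.0, 94), (-1.5, 88), (-1.0, 82), (-0.5, 77), (0.0, 73), (0.5, 70), (1.0, 74), (1.5, 85), (2.0, 103), (2.5, 124), (3.0, 141), (3.5, 151), (4.0, 154), (4.5, 156), (5.0, 155), (5.5, 154), (6.0, 153), (6.5, 153), (7.0, 152), (7.5, 151), (8.0, 151)]
0.045 [357.3 132.1] [0.72 0.69]
[(-8.0, 139), (-7.5, 138), (-7.0, 137), (-6.5, 136), (-6.0, 135), (-5.5, 132), (-5.0, 127), (-4.5, 121), (-4.0, 115), (-3.5, 110), (-3.0, 105), (-2.5, 99), (-2.0, 93), (-1.5, 88), (-1.0, 82), (-0.5, 76), (0.0, 73), (0.5, 71), (1.0, 69), (1.5, 78), (2.0, 97), (2.5, 120), (3.0, 137), (3.5, 147), (4.0, 153), (4.5, 154), (5.0, 154), (5.5, 155), (6.0, 155), (6.5, 155), (7.0, 154), (7.5, 153), (8.0, 152)]
0.055 [353.9 135.6] [0.72 0.69]
[(-8.0, 79), (-7.5, 68), (-7.0, 59), (-6.5, 53), (-6.0, 51), (-5.5, 51), (-5.0, 62), (-4.5, 78), (-4.0, 94), (-3.5, 98), (-3.0, 100), (-2.5, 99), (-2.0, 94), (-1.5, 88), (-1.0, 82), (-0.5, 77), (0.0, 73), (0.5, 70), (1.0, 71), (1.5, 74), (2.0, 88), (2.5, 105), (3.0, 119), (3.5, 127), (4.0, 131), (4.5, 135), (5.0, 142), (5.5, 147), (6.0, 150), (6.5, 151), (7.0, 152), (7.5, 152), (8.0, 153)]
0.065 [350.5 139.1] [0.72 0.69]
[(-8.0, 126), (-7.5, 126), (-7.0, 125), (-6.5, 125), (-6.0, 124), (-5.5, 122), (-5.0, 119), (-4.5, 117), (-4.0, 113), (-3.5, 109), (-3.0, 104), (-2.5, 98), (-2.0, 93), (-1.5, 87), (-1.0, 81), (-0.5, 76), (0.0, 73), (0.5, 70), (1.0, 68), (1.5, 72), (2.0, 82), (2.5, 98), (3.0, 111), (3.5, 121), (4.0, 125), (4.5, 127), (5.0, 126), (5.5, 126), (6.0, 127), (6.5, 128), (7.0, 129), (7.5, 130), (8.0, 136)]
```

Run:
```python
import cv2
from h import *
S=cams()["side"];im=S["frame"][100:155,335:385,::-1]
z=cv2.resize(im,None,fx=11,fy=10.9,interpolation=cv2.INTER_NEAREST);cv2.imwrite("pics/c2.png",cv2.convertScaleAbs(z,alpha=1.6,beta=-60))
```

```text
(no output)
```

View pics/c2.png

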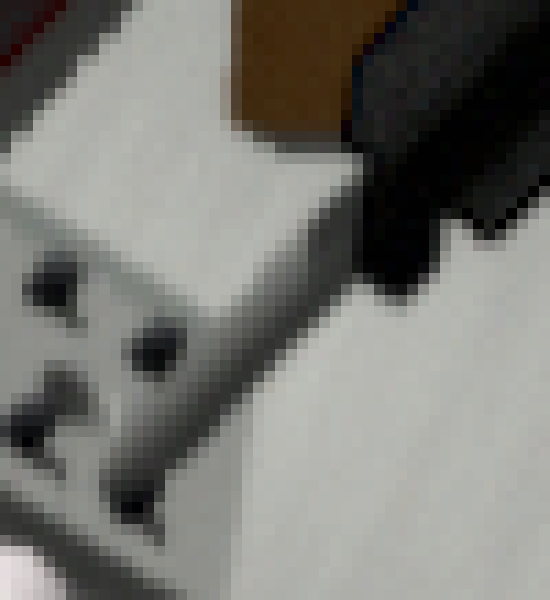

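The pin runs parallel to the prediction. It sits about 1.1 px toward fork +x, and the fork's own features sit about 0.5 px the same way, so the net is roughly 1 mm. I'll move over the bore with that correction.

```bash
python3 -m pendant '[[0,0.07,0,0,0,0],[-0.01,0.14,0,0,0,0],[-0.01,0.21,0,0,0,0],[-0.02,0.28,0,0,0,0],[-0.02,0.35,0,0,0,0],[-0.03,0.42,0,0,0,0],[-0.03,0.49,0,0,0,0],[-0.03,0.49,0,0,0,0]]'
python3 chk.py pics/c3.png; python3 -c "
from g import *
f=forkR();p,R,o=pose();n=p+R[:,2]*.0836;print('nose in fork',(f.T@(n-F)).round(4));delta(F+f[:,2]*(.0836+.022),insR()); print(o['qpos'])"
```

```text
time_s: 15.9
tool_pos: [0.5221, -0.1819, 0.2507]
tool_rot: [-179.9, -35.0, 11.2]
force: [0.7, -0.5, -1.3]
grip_width: 0.0118
0.0836 [348.4 130.5]
0.06 [356.  122.5]
0.04 [362.6 115.4]
0.02 [369.4 108.2]
nose in fork [-0.0007  0.0001  0.0214]
t 16.0 pos [ 0.522  -0.181   0.2507] rot [-179.85  -34.95   11.21] F [ 0.   0.9 -0.4] w 11.9
shift [ 0.007  0.001 -0.006] turn [ 0.     0.    -0.003]
[ 37.15011601 -12.75385198  -5.02958187 120.04860766 -32.2903342
  50.41815574  59.25918799]
```

View pics/c3.png

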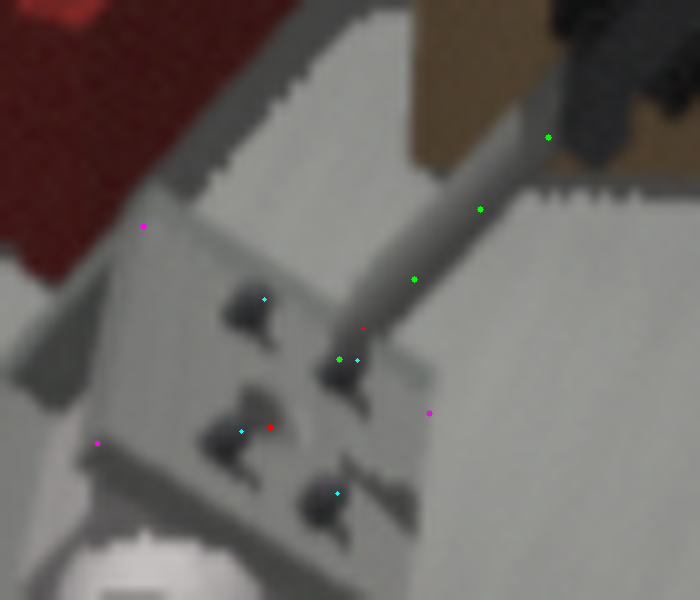

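The axis extended from the visible pin passes (262–270,416–424), and the bore is at about (266,415), so they line up. Starting insertion.

```bash
python3 -m pendant '[[0,0,0.05,0,0,0],[0,0,0.1,0,0,0],[0,0,0.15,0,0,0],[0,0,0.19,0,0,0],[0,0,0.23,0,0,0],[0,0,0.27,0,0,0],[0,0,0.31,0,0,0],[0,0,0.31,0,0,0]]'
python3 chk.py pics/c4.png; python3 -c "
from g import *
f=forkR();p,R,o=pose();n=p+R[:,2]*.0836;print('nose in fork',(f.T@(n-F)).round(4));delta(F+f[:,2]*(.0086),insR()); print(f.T@o['force'],f.T@o['wrist_torque'])"
```

```text
time_s: 17.0
tool_pos: [0.5394, -0.1775, 0.2249]
tool_rot: [-179.8, -34.9, 11.2]
force: [-0.4, -0.5, -0.8]
grip_width: 0.0121
0.0836 [338.9 140.5]
0.06 [346.2 132.8]
0.04 [352.5 126.1]
0.02 [358.9 119.2]
nose in fork [-0.0007 -0.0002 -0.0095]
t 17.1 pos [ 0.5395 -0.1777  0.2254] rot [-179.87  -34.96   11.22] F [ 0.1  0.7 -1.9] w 12.4
shift [ 0.007 -0.002  0.655] turn [ 0.    -0.    -0.003]
[-0.892969    0.6172069  -1.74034301] [-0.06634674  0.89262745  0.04064354]
```

View pics/c4.png

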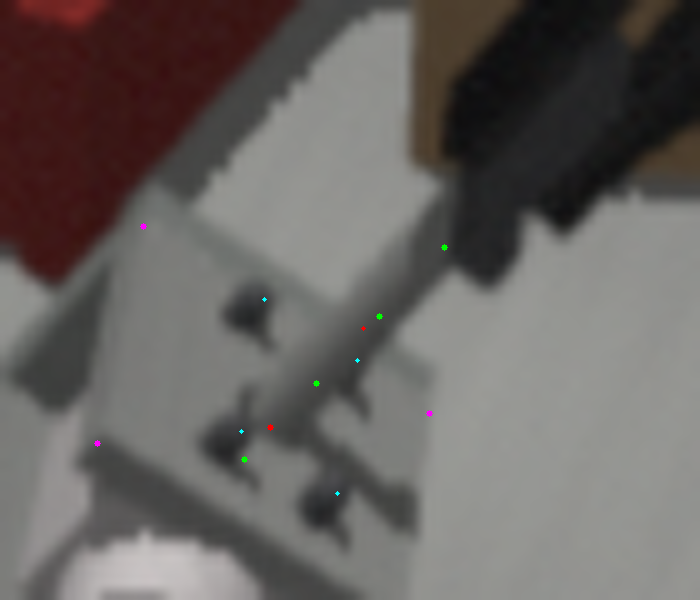

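The shaft enters the bore at (275,425) with no contact force. Continuing into the gap.

```bash
python3 -m pendant '[[0,0,0.03,0,0,0],[0,0,0.06,0,0,0],[0,0,0.09,0,0,0],[0,0,0.12,0,0,0],[0,0,0.15,0,0,0],[0,0,0.18,0,0,0],[0,0,0.21,0,0,0],[0,0,0.21,0,0,0]]'
python3 -c "
from g import *
f=forkR();p,R,o=pose();n=p+R[:,2]*.0836;print('nose in fork',(f.T@(n-F)).round(4));delta(F+f[:,2]*(.0086),insR()); print(f.T@o['force'],f.T@o['wrist_torque'])"
```

```text
time_s: 18.1
tool_pos: [0.5512, -0.1749, 0.2077]
tool_rot: [-179.8, -34.9, 11.2]
force: [-0.2, 1.2, -1.3]
grip_width: 0.012
nose in fork [-0.0009  0.0003 -0.0308]
t 18.1 pos [ 0.5512 -0.1749  0.2077] rot [-179.83  -34.93   11.22] F [-0.2  1.2 -1.3] w 12.0
shift [0.009 0.003 0.442] turn [-0.     0.    -0.003]
[-0.67539054  1.22032965 -1.08280804] [0.2328763  0.88809287 0.06255986]
```

```bash
python3 -m pendant '[[0,0,0.03,0,0,0],[0,0,0.07,0,0,0],[0,0,0.11,0,0,0],[0,0,0.15,0,0,0],[0,0,0.19,0,0,0],[0,0,0.23,0,0,0],[0,0,0.27,0,0,0],[0,0,0.27,0,0,0]]'
python3 -c "
from g import *
f=forkR();p,R,o=pose();n=p+R[:,2]*.0836;print('nose in fork',(f.T@(n-F)).round(4));delta(F+f[:,2]*(.0086),insR()); print(f.T@o['force'],f.T@o['wrist_torque'])"; python3 chk.py pics/c5.png
```

```text
time_s: 19.1
tool_pos: [0.5664, -0.1718, 0.1855]
tool_rot: [-179.8, -34.9, 11.2]
force: [1.1, 3.4, -2.2]
grip_width: 0.0115
nose in fork [-0.001   0.0003 -0.058 ]
t 19.1 pos [ 0.5664 -0.1718  0.1855] rot [-179.83  -34.93   11.22] F [ 1.1  3.4 -2.2] w 11.5
shift [0.009 0.002 0.17 ] turn [-0.     0.    -0.003]
[ 0.18187448  3.12009185 -2.82810008] [0.64191407 0.81441437 0.07465653]
0.0836 [325.  155.6]
0.06 [331.8 148.4]
0.04 [337.6 142.1]
0.02 [343.7 135.7]
```

View pics/c5.png

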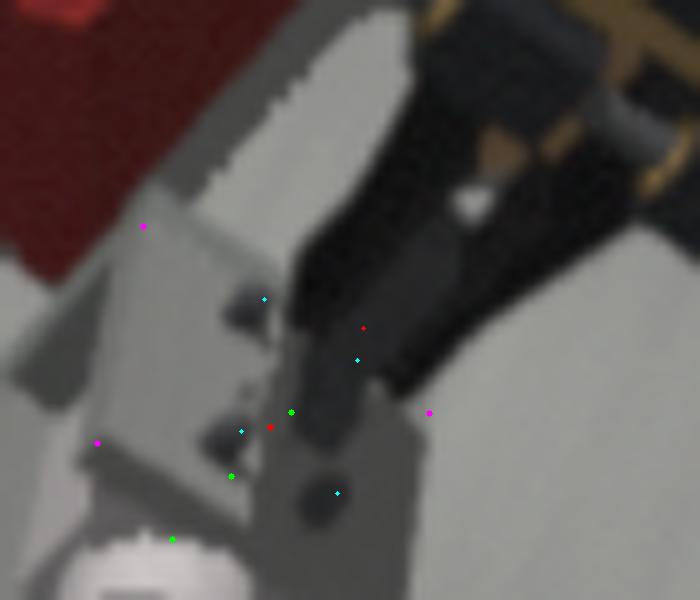

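```bash
python3 -m pendant '[[0,-0.01,0,0,0,0],[0,-0.01,0.02,0,0,0],[0,-0.01,0.04,0,0,0],[0,-0.01,0.06,0,0,0],[0,-0.01,0.08,0,0,0],[0,-0.01,0.1,0,0,0],[0,-0.01,0.12,0,0,0],[0,-0.01,0.12,0,0,0]]'
python3 -c "
from g import *
f=forkR();p,R,o=pose();n=p+R[:,2]*.0836;print('nose in fork',(f.T@(n-F)).round(4));delta(F+f[:,2]*(.0086),insR()); print(f.T@o['force'],f.T@o['wrist_torque'])"; python3 chk.py pics/c6.png
```

```text
time_s: 20.2
tool_pos: [0.573, -0.1701, 0.176]
tool_rot: [-179.9, -35.0, 11.2]
force: [0.7, 0.6, -1.1]
grip_width: 0.0113
nose in fork [-0.0008  0.0005 -0.0696]
t 20.2 pos [ 0.573  -0.1701  0.176 ] rot [-179.89  -34.95   11.2 ] F [ 0.7  0.6 -1.1] w 11.3
shift [0.008 0.006 0.054] turn [ 0.001 -0.    -0.003]
[-0.01659516  0.50120185 -1.38637916] [0.07529244 0.88767513 0.00112574]
0.0836 [321.6 159.1]
0.06 [328.3 152.1]
0.04 [334.1 145.9]
0.02 [340.  139.6]
```

View pics/c6.png

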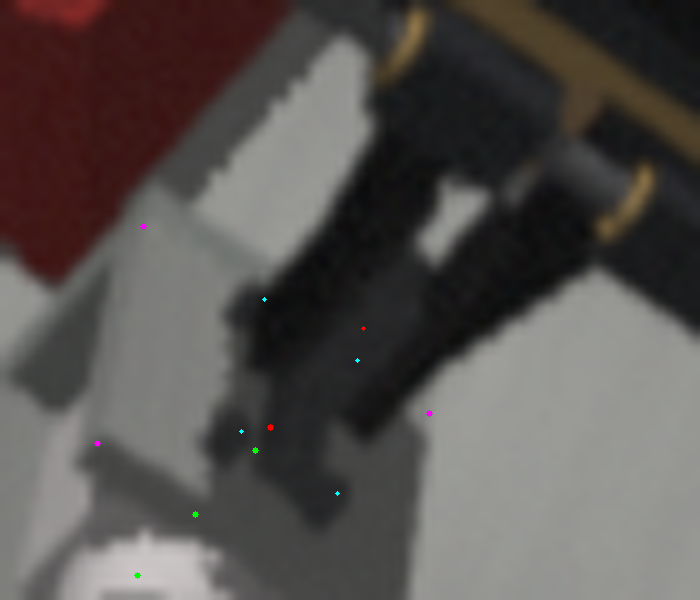

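The crossbar end at about (265,470) is between the +y dowels at (225,435) and (320,500), and the side force is gone. Last few millimetres.

```bash
python3 -m pendant '[[0,0,0.01,0,0,0],[0,0,0.02,0,0,0],[0,0,0.03,0,0,0],[0,0,0.04,0,0,0],[0,0,0.05,0,0,0],[0,0,0.055,0,0,0],[0,0,0.06,0,0,0],[0,0,0.06,0,0,0]]'
python3 -c "
from g import *
f=forkR();p,R,o=pose();n=p+R[:,2]*.0836;print('nose in fork',(f.T@(n-F)).round(4));delta(F+f[:,2]*(.0086),insR()); print(f.T@o['force'],f.T@o['wrist_torque'])"
```

```text
time_s: 21.3
tool_pos: [0.5757, -0.1696, 0.1723]
tool_rot: [-179.9, -35.0, 11.2]
force: [-11.1, 1.6, 8.9]
grip_width: 0.0118
nose in fork [-0.0006  0.0006 -0.0742]
t 21.3 pos [ 0.5757 -0.1696  0.1723] rot [-179.85  -34.96   11.22] F [-11.1   1.6   8.9] w 11.8
shift [0.007 0.006 0.008] turn [ 0.    -0.    -0.003]
[-3.55422804  3.73239893 13.32845632] [0.7137449  1.50644951 0.06092209]
```

Contact is 13 N along the axis at nose depth −74 mm (seated is −75). Releasing.

```bash
python3 -m pendant '[[0,0,0,0,0,0],[0,0,0,0,0,0],[0,0,0,0,0,0],[0,0,0,0,0,0],[0,0,0,0,0,0],[0,0,0,0,0,0],[0,0,0,0,0,0],[0,0,0,0,0,0]]' 35 10
python3 -m pendant '[[0,0,-0.03,0,0,0],[0,0,-0.08,0,0,0],[0,0,-0.15,0,0,0],[0,0,-0.22,0,0,0],[0,0,-0.3,0,0,0],[0,0,-0.38,0,0,0],[0,0,-0.46,0,0,0],[0,0,-0.5,0,0,0]]'
python3 -m pendant '[[0,0,-0.06,0,0,0],[0,0,-0.12,0,0,0],[0,0,-0.18,0,0,0],[0,0,-0.24,0,0,0],[0,0,-0.3,0,0,0],[0,0,-0.36,0,0,0],[0,0,-0.4,0,0,0],[0,0,-0.4,0,0,0]]'
python3 chk.py pics/c7.png; python3 -c "
from g import *
print(env.get_obs()['qpos'])
from h import *
cv2.imwrite('pics/t7.png',cv2.resize(cams()['top']['frame'][110:230,350:480,::-1],None,fx=5,fy=5,interpolation=2))"
```

```text
time_s: 22.3
tool_pos: [0.5763, -0.1692, 0.1713]
tool_rot: [-179.9, -35.0, 11.2]
force: [-0.2, 0.7, 0.0]
grip_width: 0.0349
time_s: 23.3
tool_pos: [0.5481, -0.1752, 0.213]
tool_rot: [-179.9, -35.0, 11.2]
force: [0.5, 0.4, -0.4]
grip_width: 0.0348
time_s: 24.3
tool_pos: [0.5258, -0.1796, 0.2454]
tool_rot: [-179.9, -35.0, 11.2]
force: [-0.4, -0.3, 0.9]
grip_width: 0.0348
0.0836 [346.2 133.1]
0.06 [353.7 125.1]
0.04 [360.2 118.2]
0.02 [367.  111.1]
[ 36.94272594 -12.22653946  -5.3321459  120.30219862 -32.46201727
  49.49351227  59.26811594]
```

View pics/c7.png

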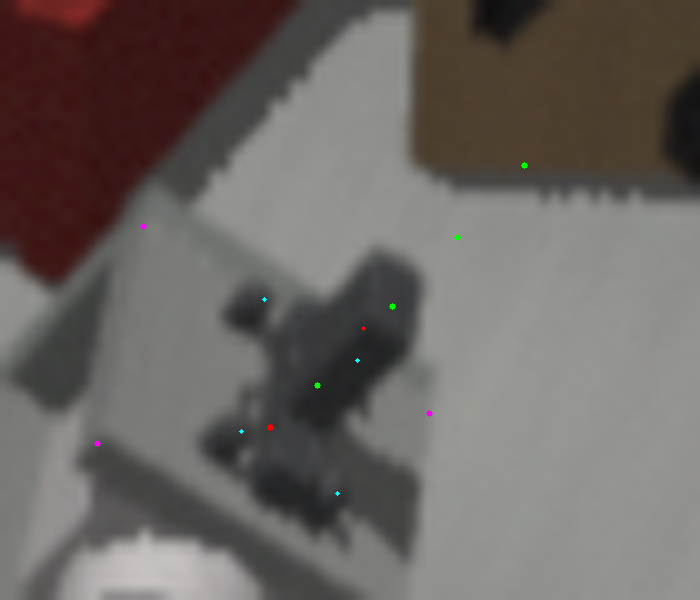

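View pics/t7.png

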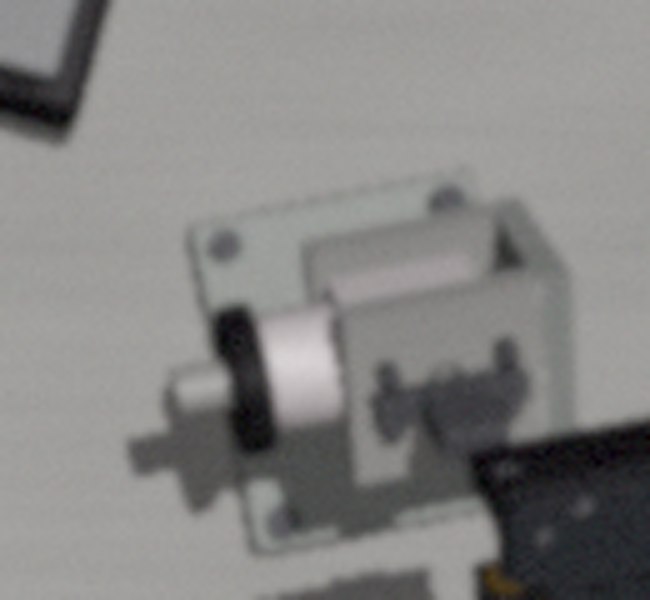

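Run:
```python
from g import *; from h import *
C=cams();fr=forkR()
for nm,(x0,y0,w,h,f) in {"side":(315,95,70,60,10),"top":(420,160,50,50,10)}.items():
    c=C[nm];z=cv2.resize(c["frame"][y0:y0+h,x0:x0+w,::-1],None,fx=f,fy=f,interpolation=2)
    z=cv2.convertScaleAbs(z,alpha=1.8,beta=-30)
    P=lambda a,b,k:((proj(c,F+fr@np.array([a,b,k]))-[x0,y0]+.5)*f).astype(int)
    for k,hx,hy,col in((.038,.006,.012,(0,255,0)),(.010,.005,.027,(0,255,255))):
        cv2.polylines(z,[np.array([P(-hx,-hy,k),P(hx,-hy,k),P(hx,hy,k),P(-hx,hy,k)])],True,col,1)
    cv2.imwrite(f"pics/f_{nm}.png",z)
```

```text
(no output)
```

View pics/f_side.png

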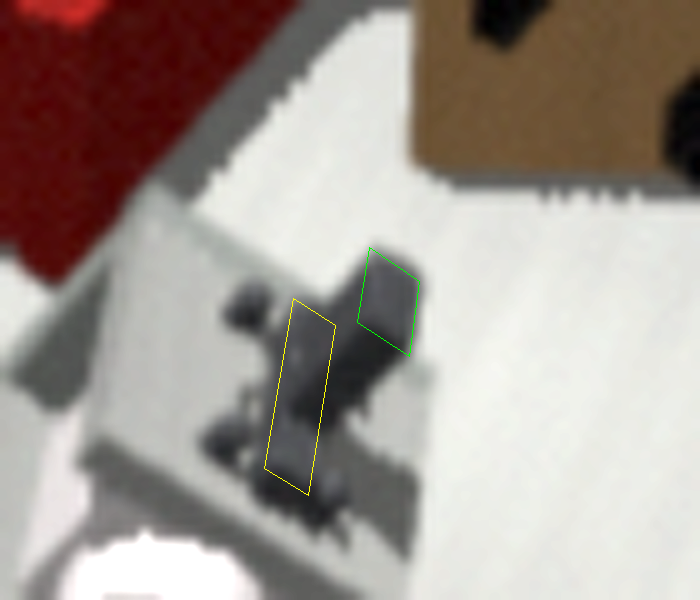

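View pics/f_top.png

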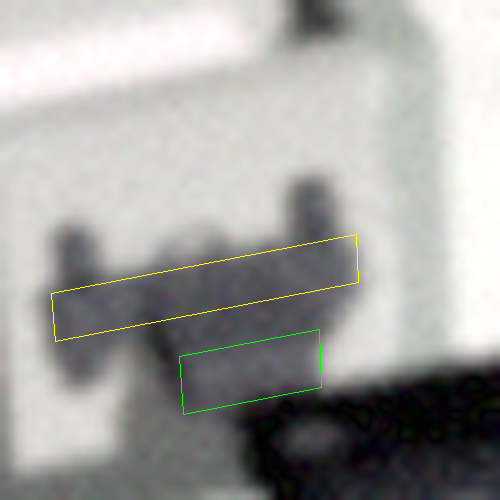

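Both views match the seated prediction within about 0.5 px: tab top at (388,300) in the side crop, crossbar between the dowels. Handing in.

```bash
python3 -c "
from cell import env
print(env.sign_off()); o=env.get_obs(); print(o['time_s'],o['force'])"
```

```text
the job is handed in; nothing more can be done
None
the job is handed in; nothing more can be done
```

I drew the locking pin out of the block and threaded it along the leaning axis through both plates with its crossbar in the dowel lane. I pushed it home, released it and backed the gripper about 90 mm off. I handed the job in at about 24.5 s.

**Last checks**
- **Seating:** the push ended in about 13 N of axial contact, with the estimated nose depth at 74.2 mm against 75 mm when seated. After release, the outlines predicted for a seated pin matched the tab top and crossbar in both views to about 0.5 px (roughly 1 mm).
- **Clearance:** the force reading was back to noise with the gripper clear of the pin.

**Where readings disagreed**
- In the side view the held pin sat about 1.1 px from where the arm's pose put it. I moved it about 1 mm to correct for that.
- As the nose entered the lower plate there was a side force of about 3 N. I cleared it with a 1 mm nudge.
- Joint 2 came within about 0.05° of its lower limit on the way to the fork, but stayed inside it in the readings.

I did not measure the knob pin, battery, screwdriver and flange nut again at the end. The arm kept clear of them, and no reading suggested contact.

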